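Line up the slotted lock disc and push the lock bar home

TASK

Lock the turning jig on the bench: with closed fingertips push the black peg of the brass disc round until the disc's slot lines up with the steel bar, and only then push the bar by its red plate straight through the slot until it is fully home in the keeper on the other side. Only push, gently: do not grip the peg or the plate, and leave the loupe, reel, marker and screwdriver lying round the jig where they are.

Things in the scene. Friction and masses are not known exactly. Their poses are not given: they have to be found in the camera images.
- jig: blue plate 264x80x8 mm fixed on the bench (x -194 to +70 mm). Origin on the bench surface under the disc's axis; x = the way the bar is pushed, z up; the bar's line is y = 0. Low rails (top 22 mm) flank the bar at x -180 to -62; dark bridges, 36 mm wide, top 33 mm: guide at x -58 to -46, keeper at x +45 to +63
- lock_disc (a joint): brass disc's angle, rad, counter-clockwise from above; its 18 mm slot lines up with the bar at 0 and again at 3.142 (either will do). Starts between 0.55 and 2.6; stops at -0.6 and 3.75. Steady friction (about 4.5 N at the peg); stays where it is left. Disc 76 mm across, top 30 mm above the bench, flared slot right across the middle
- disc_slot (a point): centre of the disc at the level of its top, 30 mm above the bench; x along the slot, z up
- disc_peg (a point): centre of the top, 65 mm above the bench, of the black upright peg on the disc; the peg is 14 mm thick, 35 mm tall, 27 mm from the disc's axis, at right angles to the slot (at disc angle 0 on the jig's +y side, at 3.142 on its -y side)
- lock_bar (a joint): travel of the steel bar along the jig's x, m: 0 drawn back, 0.100 fully home, where the plate meets a black rubber buffer (gives 2.5 N per mm; hard stop at 0.107); starts at 0 to 0.003. About 2 N of friction; stays put. Bar 12 mm wide, 15 to 27 mm above the bench, tapered nose, at 0 it is 7 mm short of the disc; a disc out of line blocks it
- bar_plate (a point): top middle, 66 mm above the bench, of the rear face (the one to push, looking to the jig's -x) of the red upright plate at the bar's tail: 32 mm wide, 8 mm thick, 26 to 66 mm above the bench; at travel 0 this face is at x = -170 mm of the jig
- bar_nose (a point): tip of the bar's nose, 21 mm above the bench; fully home it stands at x = +55 mm of the jig, inside the keeper
- loupe: black eye loupe, 41x41x38 mm, standing loose beside the jig; origin at the centre of its underside, z up
- solder_reel: reel of solder wire, 52 mm across, 38 mm high, standing loose beside the jig; origin at the centre of its underside, z up
- marker_red: red marker pen, 126x17x17 mm, lying loose along its own x beside the jig; origin at the centre of its underside
- screwdriver: small screwdriver with a yellow handle, 137x16x16 mm, lying loose along its own x beside the jig; origin at the centre of its underside

How it is judged (in metres and radians):
On the way, in this order (a step that is already met when the one before it is completed fails the run):
1. the disc's slot is lined up with the bar (within 0.12 rad) while the bar is still drawn back (angle between the x axis of disc_slot and the x axis of jig, either way round below 0.12 rad and value of joint lock_bar below 0.006 m), for 0.2 s.
2. the bar's nose is through the disc and in the keeper (value of joint lock_bar above 0.095 m), for 0.2 s.
At the end, for the whole second after the job is handed in: The bar is fully home (joint above 0.095 m) through the disc's slot, the slot is in line with the bar within 0.12 rad, the disc is at rest, and the loupe, reel, marker and screwdriver are within 20 mm of where they were (value of joint lock_bar above 0.095 m and angle between the x axis of disc_slot and the x axis of jig, either way round below 0.12 rad and velocity of joint lock_disc between -0.05 and 0.05 rad/s and distance of each of loupe, solder_reel, marker_red, screwdriver from where it was at the start of the episode below 0.02 m); the robot touches nothing.
It fails at once if a tool beside the jig was moved more than 20 mm (distance of any of loupe, solder_reel, marker_red, screwdriver from where it was at the start of the episode above 0.02 m).
It fails at once if the disc or its peg was gripped or forced (more than 28 N from the fingers) (contact force between the fingers and lock_disc above 28 N).
It fails at once if the bar or its plate was gripped or forced (more than 28 N from the fingers) (contact force between the fingers and lock_bar above 28 N).
It also fails if it takes over 48 s, if anything falls off the work surface, if the arm or the gripper's body presses on something with over 40 N, if the wrist force passes 120 N, or if a joint passes its speed limit or range.

ROBOT

A 6-joint arm with a two-finger parallel gripper is mounted at the origin on a cart in front of the work surface, level with it; the furniture and walls round the work are solid. World frame = base frame: x ahead of the robot, y to its left, z up, the work surface at z = 0. Lengths are in mm, angles in rad, forces in N, time in s.
With the tool pointing down it reaches from about 350 to 975 mm from the base axis. Payload 7.1 kg.
Tool frame: the origin (TCP) lies between the finger pads; the fingertips stand 8 mm ahead of it and the grasp point (between the pads) lies 11 mm behind it; x points along the fingers, z is the direction in which the jaws open and shut, and the axes are right-handed (so a half turn about x gives the same grasp; the last joint's range is limited). The gripper opens to 88 mm and grips with 3 to 60 N. Pads are 20 mm wide; open, the fingers measure 115 mm over their backs; the gripper's body (75 mm by 178 mm) begins 61 mm behind the grasp point.
Start: joints at [-1.298, 0.423, 1.63, -0, 1.089, -0.019], TCP at [179.816, -598.557, 230.675] pointing down, gripper open.
Joint ranges: [-3, 3], [-0.9, 2.11], [0.09, 2.58], [-1.31, 4.45], [0.11, 2.69], [-2.54, 2.54]. Speed limits (rad/s): [2.39, 2.39, 3.01, 3.14, 3.14, 3.14].

INTERFACE

Orientations are given as a unit quaternion [w, x, y, z].
In Python, from rig import bot, effector, kinematics, camera gives the robot as it stands. Calls block until the motion is done:
- bot.movep(position, orientation): joint-space move of the TCP to a pose.
- bot.servo_line(position, rotation=None, vel=150, contact_N=None): straight line of the TCP; rotation=None keeps the orientation; vel is the mean speed in mm/s. With contact_N (N) it stops when the force on the tool has changed by that much, and returns True; else False.
- bot.move_joints(angles): joint-space move.
- effector.ungrasp() and effector.grab(grasp_force=None): open the fingers fully, or close them until they stop; grasp_force is the grip in N (None keeps the last).
- bot.hold(seconds).
- kinematics.solve_ik(position, orientation): joint angles nearest the present ones, or None.
- camera(name): name is "scene" or "top"; returns a dict with "frame" (420x560x3 uint8, red, green, blue), "z_map" (420x560 float32, mm along the optical axis (not along the pixel's ray), 0 where there is no reading), "mtx" (3x3 intrinsics, pixels), "position" and "rotation" of the camera in the world. Camera axes: x right, y down, z forward; pixel columns grow to the right and rows downward; lengths in mm; the calibration is good to about 2 mm. A picture is of the moment at which its call begins.
A pose or a line that the arm cannot do raises bot.IKError and nothing moves.
- bot.sign_off(): hands the job in, once; it reports no verdict.
Readings, each from a call of its own:
- bot.current_clock(): time.
- bot.current_q(): joint angles.
- bot.current_dq(): joint speeds.
- bot.current_tau(): joint torques, N m.
- bot.current_ee_pos(): TCP position.
- bot.current_orientation(): TCP orientation.
- bot.current_contact_force(): force on the tool from outside, world axes, zero at the start.
- bot.current_moment(): the same for the moment, N m.
- bot.current_gripper_width(): finger opening in mm.
Only numpy, scipy, OpenCV 4.12 (cv2) and the standard library are available. Lean on these libraries where they do the work, as an engineer would, in place of code of your own. Each camera call takes 0.05 s, during which the arm holds its last target. There are 200 camera calls.

## Working session

There is one attempt and no reset: what is moved stays moved. The work goes in short steps, each a Python script; the robot and the scene stay as the last script left them, time stands still between calls to the robot, and variables do not carry over. Pictures are saved under pics/ and viewed, about 8 in all and at most 12, crops included, and the job is handed in when it is done.

```bash
mkdir -p pics; ls; python3 - <<'E'
from rig import bot, effector, kinematics, camera
import cv2,numpy as np
for n in("top","scene"):
    c=camera(n); cv2.imwrite(f"pics/{n}1.png",c["frame"][:,:,::-1]); np.savez(f"{n}1.npz",**c)
    print(n,c["mtx"],c["position"],c["rotation"])
print(bot.current_clock(),bot.current_orientation())
E
```

```text
pics
top [[433.88370069   0.         278.61714398]
 [  0.         433.88370069 201.17332554]
 [  0.           0.           1.        ]] [469.46571681  95.11358477 899.46120503] [ 0.02783633 -0.69851755  0.71396083 -0.03947534]
scene [[455.93029878   0.         281.23870239]
 [  0.         455.93029878 207.29842511]
 [  0.           0.           1.        ]] [155.56102258 662.67676805 563.62091132] [ 0.13176273 -0.25043446  0.84917815 -0.44588971]
0.1 [ 0.56701364  0.42227362  0.56776623 -0.42168948]
```

View pics/top1.png

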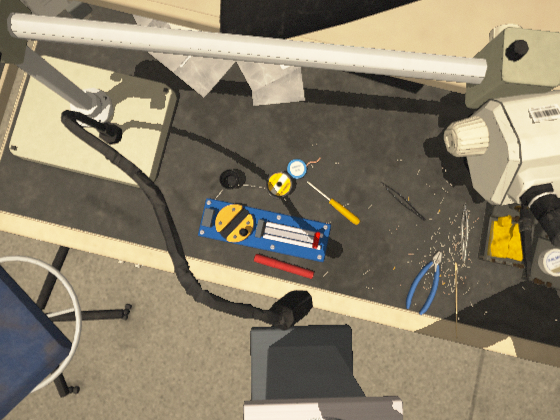

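View pics/scene1.png

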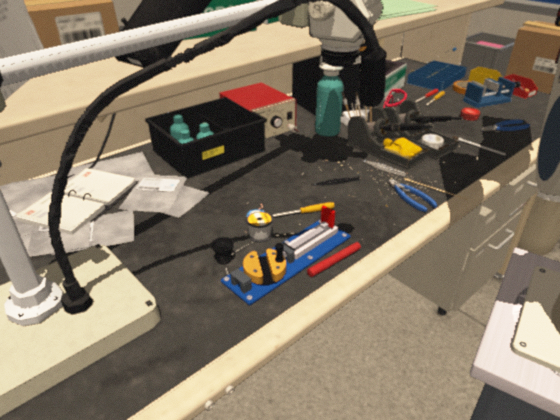

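Top view: jig near (265,232) px, with the disc at (235,223), the peg near (247,231) and the red plate near (318,240). A lamp gooseneck passes at (180,230) to (290,310), so I need its height.

```bash
cat > h.py <<'E'
import numpy as np,cv2
from scipy.spatial.transform import Rotation as R
def cloud(c):
    z=c["z_map"].astype(float);K=c["mtx"];v,u=np.indices(z.shape)
    P=np.stack([(u-K[0,2])/K[0,0]*z,(v-K[1,2])/K[1,1]*z,z],-1)
    q=np.asarray(c["rotation"]).ravel()
    M=R.from_quat(q[[1,2,3,0]]).as_matrix() if q.size==4 else q.reshape(3,3)
    W=P@M.T+c["position"]; W[z<=0]=np.nan
    return W
E
python3 - <<'E'
from h import *
for n in("top","scene"):
    c=dict(np.load(f"{n}1.npz"));W=cloud(c);f=c["frame"];hsv=cv2.cvtColor(f,cv2.COLOR_RGB2HSV)
    z=W[...,2];near=(abs(W[...,0]-430)<130)&(abs(W[...,1]-95)<200)&(z<90)
    blue=near&(hsv[...,0]>100)&(hsv[...,0]<125)&(hsv[...,1]>150)&(z<16)&(z>2)
    p=W[blue][:,:2].astype(np.float32); print(n,len(p),np.median(z[blue]),cv2.minAreaRect(p))
    red=near&((hsv[...,0]<8)|(hsv[...,0]>172))&(hsv[...,1]>150)&(z>30)
    print("red",red.sum(),np.median(W[red],0),W[red].min(0),W[red].max(0))
    pk=near&(z>50)&(f.max(-1)<70); print("peg",pk.sum(),np.median(W[pk],0))
    br=near&(hsv[...,0]>12)&(hsv[...,0]<28)&(hsv[...,1]>120)&(z>22)&(z<36);print("brass",br.sum(),cv2.minAreaRect(W[br][:,:2].astype(np.float32)))
c=dict(np.load("top1.npz"));W=cloud(c)
for u,v in [(290,305),(250,318),(200,290),(180,240),(165,205),(130,160),(75,120),(250,45),(400,60),(232,179),(297,168),(460,135)]: print(u,v,W[v,u].round())
f=c["frame"][150:300,180:350,::-1]; cv2.imwrite("pics/crop.png",cv2.resize(f,None,fx=4.5,fy=4,interpolation=3) if 0 else cv2.resize(f,(680,600),interpolation=3))
E
```

```text
top 2116 8.013706711657278 ((497.01763916015625, 109.94258117675781), (262.3624267578125, 78.51525115966797), 76.70764923095703)
red 76 [474.54796992  10.66571177  64.57745102] [459.35032704   4.12425249  38.97519998] [487.98064062  16.24311524  68.51178539]
peg 38 [491.1829895  150.07933527  64.80901168]
brass 698 ((510.1530456542969, 170.70150756835938), (74.26019287109375, 68.98733520507812), 43.8426399230957)
scene 1365 7.232227779531058 ((494.448486328125, 111.55885314941406), (263.7288818359375, 81.46790313720703), 76.73522186279297)
red 214 [467.63334791  13.14406632  50.79882615] [454.73207057   7.62473853  30.05540565] [485.96225188  18.94300805  66.73044741]
peg 72 [488.00171037 155.14825195  61.94893469]
brass 703 ((508.4804382324219, 172.37615966796875), (74.3607177734375, 72.0435562133789), 51.722900390625)
290 305 [397.  76. 386.]
250 318 [393. 119. 446.]
200 290 [426. 165. 475.]
180 240 [479. 284.   2.]
165 205 [512. 209. 434.]
130 160 [641. 377.  35.]
75 120 [633. 345. 349.]
250 45 [707. 116. 397.]
400 60 [684. -63. 400.]
232 179 [604. 176.   2.]
297 168 [622.  40.  11.]
460 135 [ 589. -127.  407.]
```

View pics/crop.png

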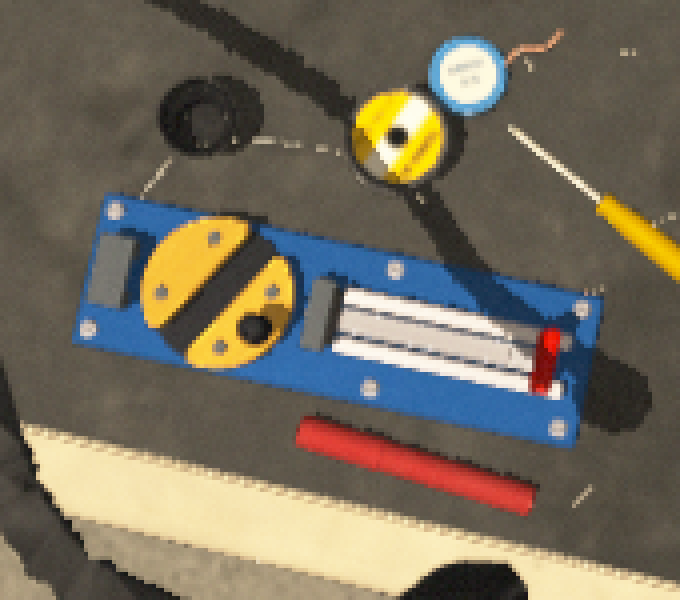

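The crop shows the peg at about (255,327), the slot tilted about 57° to the bar, and the bar drawn back with the red plate at (545,360). The jig fit is consistent: origin about (510,171), and jig x points along (0.23,0.973). A clockwise push along jig +x for about 1 rad will do.

The gooseneck arches over the jig at z 350–475. I'll identify the arm's geometry from IK samples so I can choose a clear tool tilt.

```bash
cat >> h.py <<'E'
O=np.array([510.,171.,0]);a=np.radians(76.72)
X=np.array([np.cos(a),np.sin(a),0]);Y=np.array([-X[1],X[0],0]);Z=np.array([0,0,1.])
def J(x,y,z): return O+x*X+y*Y+z*Z
def ori(t,flip=1,yaw=0):   # tool x = sin t * jigx(yawed) - cos t * up ; tool z (jaws) horizontal
    c,s=np.cos(yaw),np.sin(yaw);f=c*X+s*Y;l=c*Y-s*X
    tx=np.sin(t)*f-np.cos(t)*Z; tz=flip*l; ty=np.cross(tz,tx)
    q=R.from_matrix(np.c_[tx,ty,tz]).as_quat(); return q[[3,0,1,2]]
def pts(q,p):
    d1,a1,l2,a3,l4,l6=p[:6]; rz=lambda t:R.from_euler('z',t);ry=lambda t:R.from_euler('y',t)
    A=rz(q[0]);P=[np.zeros(3),A.apply([0,0,d1]),A.apply([a1,0,d1])]
    A=A*ry(q[1]);P.append(P[-1]+A.apply([0,0,l2]));A=A*ry(q[2]);P.append(P[-1]+A.apply([a3,0,0]));P.append(P[-1]+A.apply([0,0,l4]))
    A=A*rz(q[3])*ry(q[4]);P.append(P[-1]+A.apply([0,0,l6]));return np.array(P),A*rz(q[5])
E
python3 - <<'E'
from h import *
from rig import bot,kinematics
from scipy.optimize import least_squares
rng=np.random.default_rng(0);S=[]
q0=bot.current_q();S.append((q0,bot.current_ee_pos()))
for i in range(40):
    p=J(rng.uniform(-180,0),rng.uniform(-60,60),rng.uniform(50,300));o=ori(rng.uniform(-.3,.9),1,rng.uniform(-.6,.6))
    q=kinematics.solve_ik(p,o)
    if q is not None:S.append((q,p))
print(len(S))
f=lambda p:np.concatenate([pts(q,p)[0][-1]-x for q,x in S])
r=least_squares(f,[200,0,450,0,450,300]);print(r.x.round(2),abs(r.fun).max())
np.savez("arm.npz",p=r.x)
E
```

```text
17
[323.72  -7.52 573.92  80.42 493.59 317.29] 13.831417557825603
```

```bash
python3 - <<'E'
from h import *
from rig import kinematics
p=np.load("arm.npz")["p"]
C=[]
for n in("top","scene"):
    W=cloud(dict(np.load(f"{n}1.npz"))).reshape(-1,3);m=(W[:,2]>110)&(W[:,0]>200)&(W[:,0]<850)&(abs(W[:,1])<450);C.append(W[m])
C=np.vstack(C);np.save("obs.npy",C);print(len(C))
near=C[(abs(C[:,0]-450)<120)&(abs(C[:,1]-60)<160)];print("low obstacles near",near[:,2].min(),near[near[:,2].argsort()[:3]].round())
def seg(a,b):
    d=b-a;t=np.clip((C-a)@d/(d@d),0,1);D=np.linalg.norm(C-a-t[:,None]*d,axis=1);i=D.argmin();return D[i],C[i]
if __name__=="__main__":
  res=[]
  for t in np.arange(0,1.2,.15):
   for yaw in np.arange(-.9,1.0,.3):
    for fl in(1,-1):
      L=[]
      for P in (J(-55,24,110),J(-30,24,50),J(-15,24,50),J(-190,0,110),J(-175,0,52),J(-75,0,52)):
        q=kinematics.solve_ik(P,ori(t,fl,yaw))
        if q is None: break
        K,_=pts(q,p);L.append([seg(K[3],K[4])[0],seg(K[4],K[5])[0],seg(K[5],K[6])[0],q])
      else:
        m=np.min([l[:3] for l in L],0);res.append((m.min(),round(t,2),round(yaw,2),fl,m.round()))
  res.sort(key=lambda r:-r[0])
  for r in res[:12]:print(r)
  print(len(res))
E
```

```text
85186
low obstacles near 312.53445229169955 [[390.  77. 313.]
 [389.  76. 313.]
 [394.  75. 313.]]
(np.float64(126.29528371298382), np.float64(1.05), np.float64(-0.3), 1, array([266., 126., 133.]))
(np.float64(126.29528371298382), np.float64(1.05), np.float64(-0.3), -1, array([266., 126., 133.]))
(np.float64(106.93130636394385), np.float64(1.05), np.float64(-0.6), -1, array([253., 107., 119.]))
(np.float64(106.9313063639436), np.float64(1.05), np.float64(-0.6), 1, array([253., 107., 119.]))
(np.float64(102.93565389499959), np.float64(0.9), np.float64(-0.3), 1, array([320., 103., 105.]))
(np.float64(102.93565389499959), np.float64(0.9), np.float64(-0.3), -1, array([320., 103., 105.]))
(np.float64(102.27924332505663), np.float64(0.9), np.float64(-0.0), 1, array([311., 102., 122.]))
(np.float64(102.27924332505663), np.float64(0.9), np.float64(-0.0), -1, array([311., 102., 122.]))
(np.float64(99.5417924573313), np.float64(1.05), np.float64(-0.0), 1, array([265., 100., 135.]))
(np.float64(99.5417924573313), np.float64(1.05), np.float64(-0.0), -1, array([265., 100., 135.]))
(np.float64(88.95261791640844), np.float64(0.9), np.float64(-0.6), 1, array([315.,  92.,  89.]))
(np.float64(88.95261791640844), np.float64(0.9), np.float64(-0.6), -1, array([315.,  92.,  89.]))
91
```

```bash
cat > plan.py <<'E'
from h import *
from rig import bot,effector,kinematics
p=np.load("arm.npz")["p"];C=np.load("obs.npy")
def seg(a,b):
    d=b-a;t=np.clip((C-a)@d/(d@d),0,1);return np.linalg.norm(C-a-t[:,None]*d,axis=1).min()
def clear(qa,qb):
    L=[]
    for s in np.linspace(0,1,15):
        K,_=pts(qa+s*(qb-qa),p);L.append([seg(K[i],K[i+1]) for i in(3,4,5)]+[K[-1][2]])
    return np.min(L,0).round()
E
python3 - <<'E'
from plan import *
q=np.array(bot.current_q())
for P in [(-130,24,150),(-200,24,150),(-56,24,53),(-19.5,24,53)]:
  for fl in(1,-1):
    k=kinematics.solve_ik(J(*P),ori(.9,fl)); print(P,fl,None if k is None else (np.round(k,2),clear(q,np.array(k))))
E
```

```text
(-130, 24, 150) 1 (array([-0.45,  0.52,  2.13,  1.05,  1.08,  2.12]), array([430.,  91.,  57., 148.]))
(-130, 24, 150) -1 (array([-0.45,  0.52,  2.13,  1.05,  1.08, -1.02]), array([430.,  91.,  57., 148.]))
(-200, 24, 150) 1 (array([-0.6 ,  0.53,  2.09,  0.93,  1.16,  2.1 ]), array([429., 116.,  58., 146.]))
(-200, 24, 150) -1 (array([-0.6 ,  0.53,  2.09,  0.93,  1.16, -1.04]), array([429., 116.,  58., 146.]))
(-56, 24, 53) 1 (array([-0.28,  0.74,  2.13,  1.32,  0.94,  1.9 ]), array([319.,  85.,  20.,  53.]))
(-56, 24, 53) -1 (array([-0.28,  0.74,  2.13,  1.32,  0.94, -1.24]), array([319.,  85.,  20.,  53.]))
(-19.5, 24, 53) 1 (array([-0.2 ,  0.74,  2.13,  1.4 ,  0.92,  1.91]), array([326.,  73.,  39.,  53.]))
(-19.5, 24, 53) -1 (array([-0.2 ,  0.74,  2.13,  1.4 ,  0.92, -1.23]), array([326.,  73.,  39.,  53.]))
```

```bash
python3 - <<'E'
from plan import *
q=np.array(bot.current_q());k=np.array(kinematics.solve_ik(J(-200,24,150),ori(.9,-1)))
def show(qa,qb):
  for s in np.linspace(0,1,11):
    K,_=pts(qa+s*(qb-qa),p);a,b=K[5],K[6];d=b-a;t=np.clip((C-a)@d/(d@d),0,1);D=np.linalg.norm(C-a-t[:,None]*d,axis=1);i=D.argmin()
    print(round(s,1),b.round(),a.round(),round(D[i]),C[i].round())
show(q,k)
print('forearm end pose')
e=np.array(kinematics.solve_ik(J(-19.5,24,53),ori(.9,-1)));m=np.array(kinematics.solve_ik(J(-56,24,53),ori(.9,-1)))
for x in(k,m,e):
    K,_=pts(x,p);print(K[3:].round(),[round(seg(K[i],K[i+1])) for i in(3,4,5)])
E
```

```text
0.0 [ 169. -604.  229.] [ 169. -605.  546.] 346 [ 396. -370.  112.]
0.1 [ 225. -553.  206.] [ 207. -580.  521.] 267 [ 396. -370.  112.]
0.2 [ 274. -496.  187.] [ 242. -552.  497.] 191 [ 396. -370.  112.]
0.3 [ 317. -437.  172.] [ 273. -521.  475.] 119 [ 396. -370.  112.]
0.4 [ 353. -375.  161.] [ 301. -487.  453.] 65 [ 396. -370.  112.]
0.5 [ 382. -313.  153.] [ 325. -451.  432.] 68 [ 403. -364.  114.]
0.6 [ 405. -250.  148.] [ 344. -414.  413.] 115 [ 406. -364.  115.]
0.7 [ 421. -188.  146.] [ 359. -375.  395.] 152 [ 524. -282.  352.]
0.8 [ 431. -128.  146.] [ 370. -336.  378.] 141 [ 541. -227.  283.]
0.9 [436. -71. 148.] [ 377. -297.  363.] 133 [ 516. -221.  354.]
1.0 [437. -16. 152.] [ 380. -258.  349.] 130 [ 511. -183.  356.]
forearm end pose
[[ 235. -160.  818.]
 [ 177. -121.  778.]
 [ 380. -258.  349.]
 [ 437.  -16.  152.]] [429, 116, 130]
[[ 364. -105.  748.]
 [ 290.  -83.  727.]
 [ 416. -119.  251.]
 [ 473.  123.   53.]] [319, 132, 150]
[[372. -74. 748.]
 [296. -58. 726.]
 [425. -84. 251.]
 [482. 158.  53.]] [326, 125, 145]
```

```bash
python3 - <<'E'
from plan import *
from rig import camera
q=np.array(bot.current_q());best=None
for t in(.5,.7,.9):
 for v in [(330,-200,300),(380,-100,260),(330,-150,260),(400,-80,230)]:
  V=kinematics.solve_ik(np.array(v,float),ori(t,-1)); k=kinematics.solve_ik(J(-190,24,140),ori(.9,-1))
  if V is None: continue
  V,k=np.array(V),np.array(k);c=np.minimum(clear(q,V),clear(V,k))
  if best is None or c[:3].min()>best[0]: best=(c[:3].min(),v,t,c,V,k)
print(best)
if best[0]>95:
  effector.grab(10)
  bot.move_joints(best[4]);bot.move_joints(best[5])
  print(bot.current_clock(),bot.current_ee_pos(),bot.current_contact_force(),bot.current_gripper_width())
  for n in("top","scene"):
    c=camera(n);np.savez(n+"2.npz",**c);cv2.imwrite(f"pics/{n}2.png",c["frame"][:,:,::-1])
E
```

```text
(np.float64(114.0), (330, -200, 300), 0.5, array([418., 114., 115., 142.]), array([-0.88059396,  0.12136233,  1.96537967,  0.39891739,  1.38881064,
       -0.78877349]), array([-0.57618899,  0.55263874,  2.09805794,  0.95088279,  1.13346555,
       -1.05889837]))
4.075 [443.5177426   -9.25210628 140.38267419] [-0.39086673  0.47627592 -0.3840446 ] 0.4895005433322758
```

View pics/scene2.png

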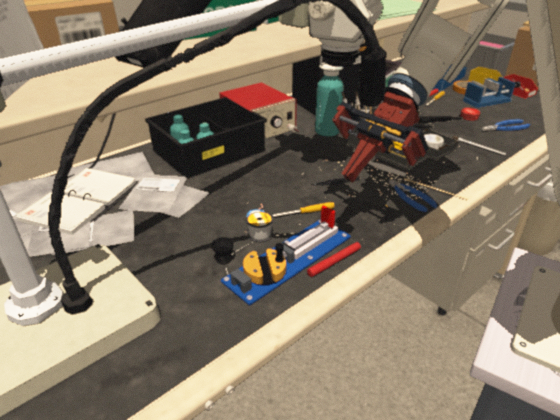

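The gripper is behind and above the plate, fingertips at about (350,175) px, well clear of the lamp. Next, the disc push.

```bash
python3 - <<'E'
from plan import *
from rig import camera
bot.servo_line(J(-75,24,120),vel=150)
print(bot.servo_line(J(-58,24,53),vel=80,contact_N=6), bot.current_contact_force())
for x in (-40,-32,-26,-21):
    r=bot.servo_line(J(x,24,53),vel=20,contact_N=16); f=np.array(bot.current_contact_force())
    d=np.array(bot.current_ee_pos())-O
    print(x,r,(f@X).round(1),(f@Y).round(1),f[2].round(1),(d@X).round(1),(d@Y).round(1),d[2].round(1),bot.current_clock())
    if r:break
for n in("top","scene"):
    c=camera(n);np.savez(n+"3.npz",**c);cv2.imwrite(f"pics/{n}3.png",c["frame"][:,:,::-1])
    W=cloud(c);z=W[...,2];d=W-O;jx,jy=d@X,d@Y
    pk=(np.hypot(jx,jy)<45)&(z>50)&(z<68)&(c["frame"].max(-1)<70);print(n,"peg",pk.sum(),np.median(jx[pk]),np.median(jy[pk]),z[pk].max() if pk.any() else 0)
a=cv2.imread("pics/top3.png")[170:290,180:340];b=cv2.imread("pics/scene3.png")[200:320,200:360]
cv2.imwrite("pics/c3.png",cv2.resize(np.hstack([a,b]),(800,300),interpolation=3))
E
```

```text
False [ 0.02489723 -0.39758014  0.12355799]
-40 False -6.8 0.8 1.8 -40.4 24.1 52.8 7.1667
-32 True -5.3 2.7 1.7 -38.5 26.3 52.1 7.4333
top peg 37 -23.19160043707987 15.418211241446096 67.12751320670395
scene peg 68 -18.920804678671686 20.11769680685102 66.60847907974784
```

View pics/c3.png

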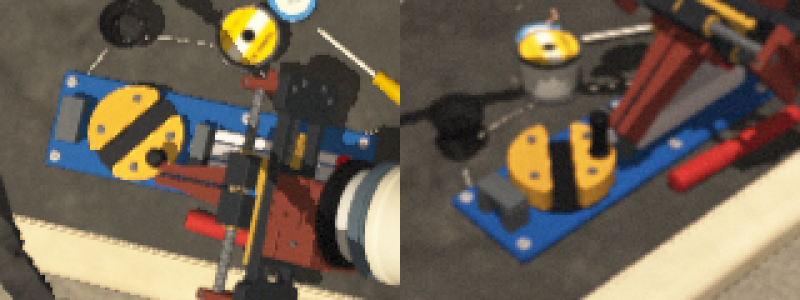

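The fingers met the peg near their -y edge and slid outward, stopping on the force limit. I'll back off, centre behind the peg and follow its arc.

```bash
cat > push.py <<'E'
from plan import *
from rig import camera
def st(tag,r):
    f=np.array(bot.current_contact_force());d=np.array(bot.current_ee_pos())-O
    print(tag,r,"F",(f@X).round(1),(f@Y).round(1),f[2].round(1),"at",(d@X).round(1),(d@Y).round(1),d[2].round(1),"t",bot.current_clock())
def look(k):
    for n in("top","scene"):
        c=camera(n);np.savez(f"{n}{k}.npz",**c);cv2.imwrite(f"pics/{n}{k}.png",c["frame"][:,:,::-1])
        W=cloud(c);z=W[...,2];d=W-O;jx,jy=d@X,d@Y
        pk=(np.hypot(jx,jy)<45)&(z>50)&(z<70)&(c["frame"].max(-1)<70);print(n,"peg",pk.sum(),np.median(jx[pk]),np.median(jy[pk]))
    a=cv2.imread(f"pics/top{k}.png")[170:290,180:340];b=cv2.imread(f"pics/scene{k}.png")[200:320,200:360]
    cv2.imwrite(f"pics/c{k}.png",cv2.resize(np.hstack([a,b]),(800,300),interpolation=3))
E
python3 - <<'E'
from push import *
bot.servo_line(J(-50,24,53),vel=40);bot.servo_line(J(-50,14,53),vel=40)
st("free",0)
for th in np.radians([148,137,126,115,104,96]):
    px,py=27*np.cos(th),27*np.sin(th)
    r=bot.servo_line(J(px-19.5,py-1,53),vel=14,contact_N=20);st(round(np.degrees(th)),r)
    if r:break
look(4)
E
```

```text
free 0 F -0.8 -0.2 -0.4 at -49.9 13.7 53.0 t 8.375
148 False F -0.3 -0.4 -1.0 at -42.3 13.4 53.0 t 9.0667
137 False F -3.5 -2.0 0.3 at -39.4 17.1 53.0 t 9.5833
126 False F -5.9 1.2 1.2 at -35.5 21.7 52.9 t 10.1
115 False F -6.8 3.9 1.9 at -31.0 25.4 52.8 t 10.6167
104 False F -5.2 3.8 1.1 at -26.1 27.3 52.7 t 11.1333
96 False F -4.4 2.9 0.8 at -22.3 27.9 52.7 t 11.55
top peg 45 -6.059717960755938 25.79503052742397
scene peg 77 -1.0045668703958175 30.86333076287643
```

View pics/c4.png

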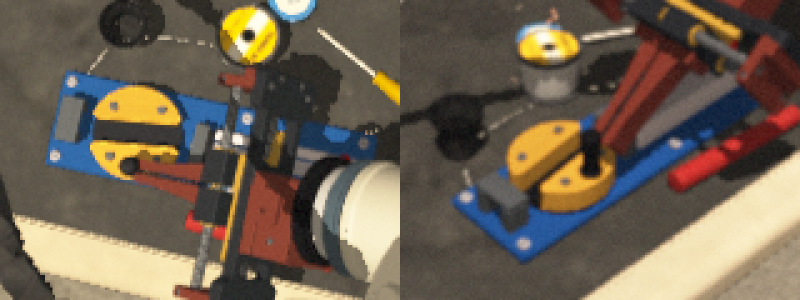

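Nearly aligned: the peg is about 5–12° short. I'll measure the slot angle from the dark strip.

```bash
cat >> push.py <<'E'
def slot(k,n="top"):
    c=dict(np.load(f"{n}{k}.npz"));W=cloud(c);cam=c["position"]
    s=(30-cam[2])/(W[...,2]-cam[2]);P=cam+(W-cam)*s[...,None]   # rays cut with disc-top plane
    f=c["frame"].astype(int);br=(f[...,0]-f[...,2]>60)&(f[...,0]>110)&(np.hypot(*(np.moveaxis(P-O,-1,0)[:2]))<48)&(abs(W[...,2]-30)<6)
    (cx,cy),rad=cv2.minEnclosingCircle(P[br][:,:2].astype(np.float32));Q=P-[cx,cy,0]
    dk=(f.max(-1)<75)&(np.hypot(Q[...,0],Q[...,1])<30)&(W[...,2]<32)
    v=np.stack([(Q@X)[dk],(Q@Y)[dk]],1)
    for _ in range(4):
        m=np.median(v,0);w=np.linalg.eigh(np.cov((v-m).T))[1][:,1];nrm=np.array([-w[1],w[0]]);e=(v-m)@nrm;v=v[abs(e)<9.5]
    ang=np.degrees(np.arctan2(w[1],w[0]));print(k,n,"centre",round(cx,1),round(cy,1),"r",round(rad,1),"slot deg rel jig",round((ang+90)%180-90,1),len(v))
E
python3 - <<'E'
from push import *
for k in(1,4):
  for n in("top","scene"): slot(k,n)
E
```

```text
1 top centre 510.6 170.7 r 37.8 slot deg rel jig 59.0 218
1 scene centre 506.9 173.8 r 40.4 slot deg rel jig 58.3 138
4 top centre 510.7 170.3 r 37.6 slot deg rel jig 7.1 221
4 scene centre 504.5 168.9 r 44.1 slot deg rel jig 3.0 26
```

```bash
python3 - <<'E'
from push import *
r=bot.servo_line(J(-19.2,27.5,53),vel=12,contact_N=16);st("end",r);bot.hold(.2)
bot.servo_line(J(-45,26,53),vel=60);look(5);slot(5)
E
```

```text
end False F -3.9 1.9 -0.5 at -19.2 29.0 52.7 t 12.0917
top peg 40 -2.3172103421879 25.461534143741744
scene peg 70 2.909673866756801 30.443684690902387
5 top centre 510.7 170.3 r 37.6 slot deg rel jig 0.2 223
```

View pics/c5.png

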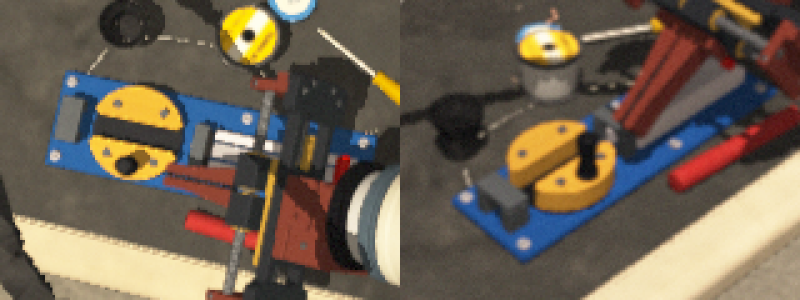

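Slot at 0.2° relative to the jig. Now retreat, drop behind the plate and push the bar.

```bash
python3 - <<'E'
from push import *
bot.servo_line(J(-70,24,130),vel=150);bot.servo_line(J(-205,0,130),vel=200)
print(bot.servo_line(J(-203,0,53),vel=100,contact_N=6));st("down",0)
for x,v in((-178,25),(-150,40),(-115,50),(-92,40)):
    r=bot.servo_line(J(x,0,53),vel=v,contact_N=14);st(x,r)
    if r:break
look(6);slot(6)
a=cv2.imread("pics/top6.png")[170:290,180:340];b=cv2.imread("pics/scene6.png")[180:320,200:387]
cv2.imwrite("pics/c6.png",np.hstack([cv2.resize(a,(400,300),interpolation=3),cv2.resize(b,(400,300),interpolation=3)]))
E
```

```text
False
down 0 F -0.1 0.2 0.4 at -202.9 -0.1 53.3 t 15.4167
-178 False F 0.4 1.2 0.5 at -178.0 0.0 53.0 t 16.5667
-150 False F 0.2 0.4 1.4 at -149.8 0.1 53.0 t 17.4167
-115 False F -0.8 0.0 0.4 at -114.8 0.1 53.0 t 18.2667
-92 False F -0.4 0.0 1.1 at -91.8 0.1 53.1 t 18.9917
top peg 38 -1.7587417262781735 25.657914954820676
scene peg 62 3.5269144496601177 30.25906448646309
6 top centre 510.7 170.3 r 37.6 slot deg rel jig 0.0 7
```

View pics/c6.png

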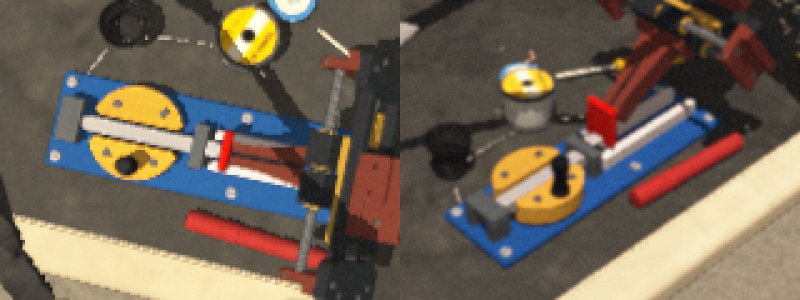

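The bar is through the slot and entering the keeper, with the plate just short of the buffer. Final slow push onto the buffer.

```bash
python3 - <<'E'
from push import *
for x in (-84,-81.5,-80.5,-79.5,-78.5,-77.5):
    r=bot.servo_line(J(x,0,53),vel=10,contact_N=9);st(x,r)
    f=-(np.array(bot.current_contact_force())@X)
    if r or f>6:break
bot.hold(.3);st("hold",0)
bot.servo_line(J(-110,0,60),vel=60);bot.servo_line(J(-130,0,130),vel=120);bot.servo_line(J(-205,0,150),vel=200);bot.hold(.3)
look(7);slot(7);st("off",0)
for n in("top","scene"):
  for k in (1,7):
    c=dict(np.load(f"{n}{k}.npz"));W=cloud(c);d=W-O;hsv=cv2.cvtColor(c["frame"],cv2.COLOR_RGB2HSV)
    m=((hsv[...,0]<8)|(hsv[...,0]>172))&(hsv[...,1]>150)&(W[...,2]>45)&(W[...,2]<70)&(abs(d@Y)<25)&(d@X>-185)&(d@X<0)
    print(n,k,"plate jig x",np.median((d@X)[m]),m.sum())
a=cv2.imread("pics/top7.png")[150:300,180:380];b=cv2.imread("pics/scene7.png")[180:330,190:390]
cv2.imwrite("pics/c7.png",cv2.resize(np.hstack([a,b]),(800,300),interpolation=3))
E
```

```text
-84 False F -1.1 0.3 0.1 at -84.0 0.0 53.0 t 20.0417
-81.5 False F -4.2 -0.4 0.7 at -81.6 -0.0 53.0 t 20.4417
-80.5 False F -7.2 0.6 2.5 at -80.7 -0.1 52.9 t 20.6917
hold 0 F -5.6 0.0 1.8 at -80.7 -0.1 52.9 t 20.9917
top peg 38 -1.83990741450161 25.661778484622623
scene peg 61 3.220087790340089 30.624340034628748
7 top centre 510.7 170.3 r 37.6 slot deg rel jig 0.1 6
off 0 F -0.1 0.2 0.0 at -204.4 0.2 149.9 t 23.35
top 1 plate jig x -164.5759420778228 75
top 7 plate jig x -65.64177796422645 64
scene 1 plate jig x -162.96479599309492 138
scene 7 plate jig x -62.64242718464919 154
```

View pics/c7.png

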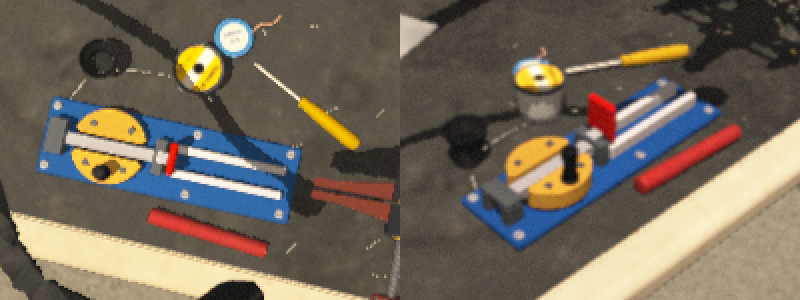

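The bar is fully home: the plate moved 99–100 mm plus its start travel, and the force rose as it met the buffer. The tools are untouched and the arm is clear, so I'm handing in.

```bash
python3 -c "
from rig import bot
bot.sign_off();print(bot.current_clock())"
```

```text
the job is handed in; nothing more can be done
the job is handed in; nothing more can be done
```

The jig is locked and I handed the job in at about 23.4 s on the robot's clock, within the 48 s limit. The sign-off gives no verdict, so the checks below are my own.

**What I did:** I tilted the closed fingers 0.9 rad from vertical to stay clear of the lamp. I pushed the peg about 1 rad clockwise until the slot lined up, backed away, then pushed the red plate through to the buffer.

**Final checks:**
- **Disc:** the slot measured 0.2° from the bar line before I pushed the bar. The reading of 0.1° afterwards rests on only a few pixels, because the bar covers the slot. The peg moved by less than 1 mm while the bar went in.
- **Bar:** the plate moved 99–100 mm in both cameras. The force rose to about 7 N as it met the buffer. The last picture shows the nose in the keeper.
- **Tools round the jig:** they looked unmoved in the last pictures. I did not measure their positions.
- **Arm:** it was clear of everything, with no force on the tool.

**What went wrong or disagreed:**
- The first push on the peg met it near the edge of the fingers and stopped on its 16 N force limit. I moved the fingers in line with the peg and the second try worked; the highest force I read on the tool was about 8 N.
- The scene camera placed the peg about 5 mm away from the top camera's position. I used the top camera and the robot's own position readings.

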